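Hold a brake lever in against its stop

TASK

Check that the brake lever on the bench stand stops short of the handlebar: push it in towards the bar with the backs of your fingers until it meets its own stop, without forcing it, and finish while holding it there so that I can slip a gauge into the gap. Push only on the lever's outer side: do not touch the handlebar or its grip, do not reach behind the lever or pinch it, and leave the small things lying around the stand where they are.

Things in the scene. Friction and masses are not known exactly. Their poses are not given: they have to be found in the camera images.
- brake_stand: fixed bench stand: base plate 120x300x12 mm, two grey posts (36x20 mm, 140 mm tall, at y = -135 and +125 mm) carrying a level handlebar; black lever clamp (top 136 mm up) at y = +75 mm. Origin: centre of the underside; x points from the lever to the bar (the lever is on the -x side, more or less facing the robot), y along the bar, z up. Its place and yaw vary.
- handlebar_mid (a point): steel bar, 22 mm in diameter and 310 mm long, with a black rubber grip (30 mm in diameter, y = -115 to +20 mm), fixed along the stand's y axis; this point is on the bar's axis, 120 mm above the bench; axes as the stand. Must not be touched.
- lever_pad (a point): the spot to push: on the outer face (away from the bar) of the aluminium blade, 23 mm short of the centre of the 19 mm ball end, 120 mm above the bench; moves with the lever. Blade 8 mm thick, 16 mm tall, a 2 mm dark strip on its back. Axes: the stand's when at rest, turning with the lever; the face looks along (-0.99, 0.13, 0). At rest at (-93, -51, 120) mm in the stand's frame, at the stop 48 mm nearer the bar.
- lever_pivot (a point): the lever's vertical hinge axis, at (-48, +75, 120) mm in the stand's frame; lever_pad is 134 mm from it.
- brake_lever (a joint): angle of the lever: 0 at rest (sprung outward), growing as it is pushed to the bar (counter-clockwise seen from above), 0.36 rad at its hard stop, where about 12 mm stay free between ball end and grip. The return spring asks about 2 N at lever_pad to start and 8 N just before the stop; let go, it springs back to 0.
- vial_3: small white vial with a blue cap, 27 mm across, 66 mm tall, standing on the bench to the left of the stand; origin at the centre of its underside. To be left alone.
- marker_blue: white and blue marker, 11x135x11 mm, lying on the bench in front of the stand, below the lever; origin at the centre of its underside. To be left alone.
- sensor_board: small green circuit board with a blue connector, 30x65x13 mm, lying on the bench at the right end of the stand; origin at the centre of its underside. To be left alone.
- hex_key: black hex key, 24x82x5 mm, lying on the bench behind the stand; origin at the centre of its underside. To be left alone.

How it is judged:
By the outcome, as a careful person would: the job done as asked, in the order asked, and still so for the second after the job is handed in, while the arm keeps its last pose, push and grip.
It also fails if it takes over 35 s, if anything falls off the work surface, if the arm or the gripper's body presses on something with over 40 N, if the wrist force passes 120 N, or if a joint passes its speed limit or range.

ROBOT

A 6-joint arm with a two-finger parallel gripper is mounted at the origin on the work surface; the furniture and walls round the work are solid. World frame = base frame: x ahead of the robot, y to its left, z up, the work surface at z = 0. Lengths are in m, angles in degrees, forces in N, time in s.
With the tool pointing down it reaches from about 0.25 to 0.725 m from the base axis. Payload 9.7 kg.
Tool frame: the origin (TCP) lies at the very end of the fingers, on their centre line; the grasp point (between the pads) lies 19 mm behind it (bot.hold_point_z is the distance from the TCP to the grasp point, in m); z points along the fingers, y is the line along which they close (so a half turn about z gives the same grasp; the last joint's range is limited). The gripper opens to 85 mm and grips with 20 to 120 N. Pads are 22 mm wide; open, the fingers measure 114 mm over their backs; the gripper's body (76 mm by 85 mm) begins 54 mm behind the grasp point. The pads swing forward as they close: fully open they stand 13 mm farther back than shut.
Start: joints at [-72.708, 4.979, 10.078, 95.1, 0, 90], TCP at [0.163, -0.525, 0.231] pointing down, gripper open.
Joint ranges: [-179.16, 179.16], [-48.56, 103.87], [-65.8, 70.77], [-126.05, 130.52], [-82.76, 87.17], [-180, 180]. Speed limits (degrees/s): [127.2, 127.2, 147.25, 180, 180, 180].

INTERFACE

Orientations are given as [roll, pitch, yaw] about the fixed x, y, z axes, in that order (R = Rz(yaw) Ry(pitch) Rx(roll)).
In Python, from workcell import bot gives the robot as it stands.
- The arm moves only by the tool play_rows, never from a script. Its argument "targets" is a list of rows, each an object with "grip": the closure in counts, from 0 (fully open) to 255 (shut); "linear": the shift along the world's x, y, z in cm, a list of three; "delta_rot": the turn, a rotation vector about the world's x, y, z in rad, a list of three. A call has 1 to 10 rows; each row is the pose to reach, as a shift and turn from the pose commanded when the call began; what a row does not reach only later rows make up. A row lasts 1/10 s, in which the tool goes at most 50 mm and 8.59 degrees, less where a joint would pass 70% of its speed; a pose out of reach is approached as far as the arm can. A call with a gripper value outside its range is refused whole. The fingers move at their own pace and stop on an object; "force" is the grip in N (left out, the last holds). Time passes only in rows, so rows that repeat a pose let the fingers close. It gives the time, the measured TCP pose, the force, the opening and the grip force at its end, in the units of the state.
- bot.get_obs(): the state, without advancing time (a new reading comes with each control period).
- bot.camera(name): name is "scene" or "top" or "wrist"; returns a dict with "color" (384x512x3 uint8, red, green, blue), "range_z" (384x512 float32, m along the optical axis (not along the pixel's ray), 0 where there is no reading), "fov_y" (degrees; the focal length in pixels is half the picture's height over the tangent of half this angle, whatever the lens; pixels are square), "cx", "cy" (the principal point, pixels), "world_to_cam" (4x4, takes a point from world to camera coordinates). Camera axes: x right, y up, looking along -z (the intrinsics and any distortion apply to the point x, -y, -z); pixel columns grow to the right and rows downward; lengths in m; the calibration is good to about 2 mm. A picture is of the moment at which its call begins.
- bot.job_done(): hands the job in; it is judged then, once.
Trained networks look in a picture, given as the dict that the camera call returned (one of the last four; its "shot" number tells which), for a name from the list of things; names that differ only in an ending like _2 or _b are one class to them, and where a whole thing is asked for, a point or a joint stands for the part that bears it (a point fixed in the world has none). Each returns a list of dicts, best first, with "conf" (0 to 1); they miss things now and then, are a little off and sometimes report something else, mostly with a low value. They report only what shows in the picture. A call takes as long as a camera call.
- bot.search_frame(picture, target): "box" ([left, top, right, bottom] in pixels, round what is visible of it).
- bot.trace(picture, target): "pixels" (384x512 bool, what is visible of it) and "box" ([left, top, right, bottom] in pixels, round what is visible of it).
- bot.pinpoint(picture, target): "pixel" ([column, row] in pixels: a listed point, or the origin of a listed thing).
The state is a dict: "time": time; "q": joint angles; "qd": joint speeds; "joint_efforts": joint torques, N m; "ee_pos": TCP position; "tcp_rot": TCP orientation; "wrist_force": force on the tool from outside, world axes, zero at the start; "torque": the same for the moment, N m; "opening": finger opening in m; "grasp_force": force on a finger pad.
Only numpy, scipy, OpenCV 4.12 (cv2) and the standard library are available. Lean on these libraries where they do the work, as an engineer would, in place of code of your own. Each camera call takes 0.05 s, during which the arm holds its last target. There are 200 camera calls.

## Working session

There is one attempt and no reset: what is moved stays moved. The work goes in short steps, Python scripts to look and compute and a tool call to move; the robot and the scene stay as the last step left them, time stands still between calls to the robot, and variables do not carry over. Pictures are saved under pics/ and viewed, at most 10 in all, crops included, and the job is handed in when it is done.

Besides the shell and the picture viewer there is one more tool, called after ">>>" as name([rows], argument=value, ...), one row to a line, values as JSON. play_rows: Moves the arm, as the interface text tells. Its arguments: {"type":"object","properties":{"targets":{"type":"array","items":{"type":"object","properties":{"grip":{"type":"number"},"linear":{"type":"array","items":{"type":"number"}},"delta_rot":{"type":"array","items":{"type":"number"}}}}},"force":{"type":"number"}},"required":["targets"]}

```bash
mkdir -p pics
cat > h.py <<'E'
import numpy as np, cv2
from workcell import bot
def K(p):
    f=192/np.tan(np.radians(p["fov_y"])/2); return f
def ray(p,px):
    f=K(p); T=np.linalg.inv(p["world_to_cam"])
    d=np.array([(px[0]-p["cx"])/f,-(px[1]-p["cy"])/f,-1.])
    return T[:3,3], T[:3,:3]@d
def at_z(p,px,z):
    o,d=ray(p,px); return o+d*(z-o[2])/d[2]
def at_depth(p,px):
    o,d=ray(p,px); c,r=int(round(px[0])),int(round(px[1]))
    return o+d*p["range_z"][r,c]
def proj(p,P):
    f=K(p); c=p["world_to_cam"]@np.append(P,1)
    return np.array([p["cx"]-f*c[0]/c[2],p["cy"]+f*c[1]/c[2]])
def save(p,n): cv2.imwrite(f"pics/{n}.png",p["color"][...,::-1])
E
python3 - <<'E'
from h import *
np.set_printoptions(precision=4,suppress=True)
o=bot.get_obs(); print(o)
for n in("scene","top"):
    p=bot.camera(n); save(p,n+"0"); print(n,p.keys(),p["fov_y"],p["cx"],p["cy"],np.linalg.inv(p["world_to_cam"])[:3,3])
    for t,z in(("brake_stand",0),("handlebar_mid",.12),("lever_pad",.12),("lever_pivot",.12),("vial_3",0),("marker_blue",0),("sensor_board",0),("hex_key",0)):
        for d in bot.pinpoint(p,t)[:2]: print(t,d["conf"],d["pixel"],at_z(p,d["pixel"],z),at_depth(p,d["pixel"]))
E
```

```text
{'time': 0.0, 'q': array([-72.7087,   5.0086,  10.0343,  95.1004,  -0.0006,  89.9999]), 'qd': array([-0.0465, -0.0269, -0.0173,  0.0549,  0.0711,  0.0111]), 'joint_efforts': array([  0.0012, -52.0388,  46.4804,   0.0162,   0.0001,   0.    ]), 'ee_pos': array([ 0.1634, -0.5249,  0.2306]), 'tcp_rot': array([-179.9252,    0.0006,   17.2914]), 'wrist_force': array([-1.0539,  0.4078,  0.4969]), 'torque': array([ 0.0013, -0.0304,  0.0058]), 'grasp_force': 0.0, 'opening': 0.08511091281166842}
scene dict_keys(['color', 'range_z', 'fov_y', 'cx', 'cy', 'world_to_cam', 'shot']) 50.22976902230682 255.3477967284541 194.00442188717952 [0.2305 0.3952 0.6459]
brake_stand 0.67 [258.2, 227.6] [ 0.6324 -0.1542  0.    ] [ 0.6244 -0.1433  0.0128]
handlebar_mid 0.63 [259.6, 181.8] [ 0.6371 -0.1687  0.12  ] [ 0.6267 -0.1543  0.1334]
lever_pad 0.68 [308.1, 180.1] [ 0.5552 -0.232   0.12  ] [ 0.556  -0.2335  0.1187]
lever_pivot 0.68 [266.9, 207.5] [ 0.5768 -0.1085  0.12  ] [ 0.5678 -0.0953  0.1338]
lever_pivot 0.24 [318.0, 232.8] [ 0.4599 -0.103   0.12  ] [ 0.5086 -0.2086  0.0086]
vial_3 0.74 [286.0, 279.8] [
[... 672 characters left out ...]
12 -0.1998  0.12  ] [ 0.5186 -0.2062 -0.0009]
lever_pad 0.63 [232.8, 209.7] [ 0.576  -0.1007  0.12  ] [ 0.5753 -0.1018  0.1355]
lever_pad 0.61 [299.8, 216.5] [ 0.5615 -0.2387  0.12  ] [ 0.5613 -0.2378  0.1285]
lever_pivot 0.91 [233.7, 211.0] [ 0.5734 -0.1026  0.12  ] [ 0.5726 -0.1038  0.1377]
vial_3 0.53 [218.0, 243.7] [ 0.5019 -0.0579  0.    ] [ 0.5045 -0.0649  0.0663]
marker_blue 0.5 [280.3, 238.8] [ 0.5128 -0.2042  0.    ] [ 0.5131 -0.2037  0.0108]
sensor_board 0.61 [343.0, 159.8] [ 0.6998 -0.3558  0.    ] [ 0.6981 -0.3537  0.0098]
hex_key 0.48 [262.7, 149.0] [ 0.7269 -0.1639  0.    ] [ 0.7257 -0.1639  0.006 ]
hex_key 0.23 [235.3, 209.3] [ 0.5825 -0.0984  0.    ] [ 0.576  -0.107   0.1375]
```

Run:
```python
from h import *
np.set_printoptions(precision=4,suppress=True)
p=bot.camera("top")
H,W=p["range_z"].shape
u,v=np.meshgrid(np.arange(W),np.arange(H)); f=K(p); T=np.linalg.inv(p["world_to_cam"]); z=p["range_z"]
C=np.stack([(u-p["cx"])/f*z,-(v-p["cy"])/f*z,-z],-1); X=C@T[:3,:3].T+T[:3,3]
np.save("X.npy",X)
m=(X[...,2]>.112)&(X[...,2]<.137)&(X[...,0]>.45)&(X[...,0]<.8)&(X[...,1]>-.4)&(X[...,1]<.05)&(z>0)
P=X[m]
# lever/bar separation: bar line, RANSAC-ish
yaw,c=np.radians(13),np.array([.635,-.162])
for i in range(8):
    d=(P[:,:2]-c); n=np.array([np.cos(yaw),np.sin(yaw)]); t=np.array([-n[1],n[0]])
    s=np.abs(d@n)<.013; Q=P[s&(d@t>-.16)&(d@t<.16)][:,:2]
    l=cv2.fitLine(Q.astype(np.float32),cv2.DIST_HUBER,0,.001,.001).ravel()
    a=l[:2]*np.sign(l[1]); yaw=np.arctan2(-a[0],a[1]); q=(Q-l[2:])@a; 
    c=l[2:]+a*(q.min()+q.max())/2
print("yaw",np.degrees(yaw),"mid",c,"len",np.ptp(q))
R=lambda x,y:c+x*np.array([np.cos(yaw),np.sin(yaw)])+y*np.array([-np.sin(yaw),np.cos(yaw)])
for n,x,y in(("pivot",-.048,.075),("pad",-.093,-.051)): print(n,R(x,y))
img=p["color"][...,::-1].copy()
for x,y,zz in((-.048,.075,.136),(-.093,-.051,.128),(0,0,.131),(0,.155,.131),(0,-.155,.131)):
    a=proj(p,np.append(R(x,y),zz)); cv2.circle(img,tuple(int(round(k)) for k in a),2,(0,0,255),-1)
cv2.imwrite("pics/t1.png",cv2.resize(img[110:290,150:400],None,fx=3,fy=3))
```

```text
yaw 13.055514 mid [ 0.6351 -0.1661] len 0.309814785029229
pivot [ 0.5714 -0.1038]
pad [ 0.556  -0.2367]
```

View pics/t1.png

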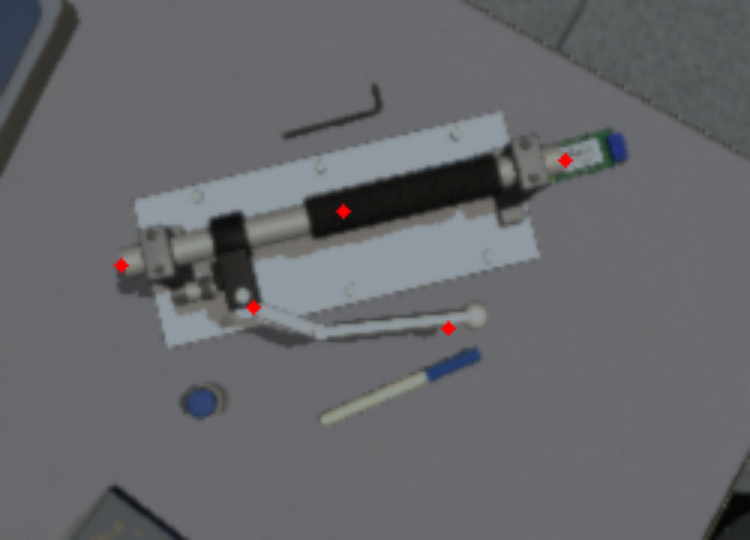

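View pics/scene0.png

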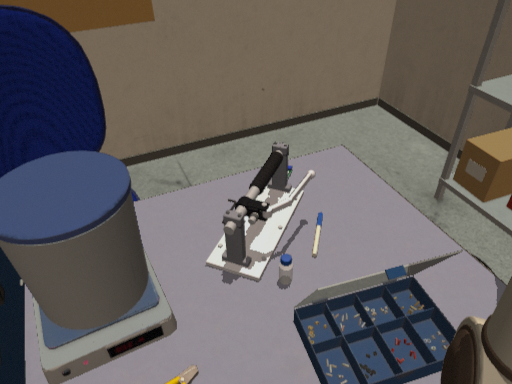

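The top view shows the bar running through the crop from (121,265) to (560,160). The lever goes from the clamp screw at (243,297) to the ball at (476,315), and the marker lies below it from (322,418) to (478,354). My estimated pad and pivot dots sit a few mm off the blade. Next I'll measure the blade directly and check clearance along the approach.

Run:
```python
from h import *
np.set_printoptions(precision=4,suppress=True)
X=np.load("X.npy")
c=np.array([.6351,-.1661]);w=np.radians(13.06);n=np.array([np.cos(w),np.sin(w)]);t=np.array([-n[1],n[0]])
P=X.reshape(-1,3); d=P[:,:2]-c; s=np.c_[d@n,d@t]*1000
L=(P[:,2]>.118)&(P[:,2]<.137)&(s[:,0]<-30)&(s[:,0]>-130)&(s[:,1]>-100)&(s[:,1]<70)
for y in range(-90,60,6):
    k=L&(np.abs(s[:,1]-y)<3)
    if k.any(): print(y,k.sum(),"x",s[k,0].min(),s[k,0].max(),"z",P[k,2].max())
# heights over the approach region
for x in np.arange(.30,.56,.04):
    print("%.2f"%x,[round(float(P[(np.abs(P[:,0]-x)<.02)&(np.abs(P[:,1]-y)<.02)][:,2].max(initial=-1)),3) for y in np.arange(-.44,-.0,.04)])
```

```text
-78 14 x -96.36897270606647 -81.99134445305539 z 0.1289018200382609
-72 24 x -97.39274604312436 -80.05744014867922 z 0.1323372186944639
-66 25 x -96.92637864562658 -81.67445972957968 z 0.13160820201939027
-60 15 x -91.08186141203221 -81.7481474924559 z 0.13256040493305477
-54 14 x -89.68196713376597 -80.80841500585912 z 0.13038409928219874
-48 14 x -89.30170176064256 -80.91633678106778 z 0.13125560556270166
-42 14 x -88.85318313939939 -79.51437717840032 z 0.130764970639483
-36 14 x -87.92048862366529 -78.5477455012015 z 0.1303182940852946
-30 13 x -86.51603879649868 -79.12351475898576 z 0.1305375718669407
-24 13 x -86.59607477591241 -77.76054937184342 z 0.1304667495438422
-18 15 x -85.66675293390517 -76.35214626852141 z 0.12961273798212636
-12 12 x -84.28206423494629 -76.96954214973353 z 0.13159413435608192
-6 14 x -84.36303873773392 -75.51501064215371 z 0.13049878969381412
0 15 x -83.44278806234176 -74.09480028213436 z 0.13136652998540055
6 13 x -82.03530061759416 -73.58629631770253 z 0.13050737112960342
12 14 x -82.08849351008746 -73.18840700551814 z 0.13187671258764844
18 16 x -81
[... 333 characters left out ...]
72.23009119023334 -60.422480313042875 z 0.13109390757381068
54 17 x -68.36939343063462 -54.98871827164627 z 0.1318768999754688
0.30 [-1.0, 0.004, 0.007, 0.005, 0.007, 0.004, 0.005, 0.114, 0.164, 0.185, 0.19]
0.34 [0.0, 0.005, 0.006, 0.006, 0.005, 0.006, 0.006, 0.057, 0.104, 0.145, 0.187]
0.38 [0.005, 0.006, 0.006, 0.006, 0.005, 0.005, 0.005, 0.005, 0.007, 0.086, 0.13]
0.42 [0.005, 0.005, 0.005, 0.007, 0.006, 0.006, 0.006, 0.007, 0.006, 0.007, 0.07]
0.46 [0.005, 0.006, 0.005, 0.006, 0.006, 0.005, 0.006, 0.005, 0.006, 0.006, 0.005]
0.50 [0.006, 0.005, 0.006, 0.005, 0.005, 0.013, 0.015, 0.017, 0.005, 0.069, 0.068]
0.54 [0.006, 0.006, 0.006, 0.005, 0.121, 0.13, 0.132, 0.934, 0.131, 0.015, 0.016]
```

>>> play_rows([
  {"grip": 255, "linear": [3.5, 2.9, 0], "delta_rot": [0, 0, 0.137]},
  {"grip": 255, "linear": [7.1, 5.8, 0], "delta_rot": [0, 0, 0.273]},
  {"grip": 255, "linear": [10.6, 8.7, 0], "delta_rot": [0, 0, 0.41]},
  {"grip": 255, "linear": [14.2, 11.6, 0], "delta_rot": [0, 0, 0.547]},
  {"grip": 255, "linear": [17.7, 14.5, 0], "delta_rot": [0, 0, 0.684]},
  {"grip": 255, "linear": [21.3, 17.4, 0], "delta_rot": [0, 0, 0.82]},
  {"grip": 255, "linear": [24.8, 20.3, 0], "delta_rot": [0, 0, 0.957]},
  {"grip": 255, "linear": [28.4, 23.2, 0], "delta_rot": [0, 0, 1.094]},
  {"grip": 255, "linear": [31.9, 26.1, 0], "delta_rot": [0, 0, 1.23]},
  {"grip": 255, "linear": [35.5, 29.0, 0], "delta_rot": [0, 0, 1.367]},
], force=20)

```text
time: 1.95
ee_pos: [0.5197, -0.2336, 0.2315]
tcp_rot: [180.0, 0.0, 95.9]
wrist_force: [0.7, -1.1, 0.3]
opening: -0.0001
grasp_force: 0.0
```

>>> play_rows([
  {"grip": 255, "linear": [0, 0, 0], "delta_rot": [0, 0, 0]},
  {"grip": 255, "linear": [0, 0, 0], "delta_rot": [0, 0, 0]},
  {"grip": 255, "linear": [0, 0, 0], "delta_rot": [0, 0, 0]},
  {"grip": 255, "linear": [0, 0, 0], "delta_rot": [0, 0, 0]},
])

```text
time: 2.35
ee_pos: [0.5177, -0.236, 0.2316]
tcp_rot: [180.0, 0.0, 95.5]
wrist_force: [-0.4, -0.1, 0.3]
opening: 0.0
grasp_force: 0.0
```

>>> play_rows([
  {"linear": [0, 0, -2.6], "grip": 255, "delta_rot": [0, 0, 0]},
  {"linear": [0, 0, -5.2], "grip": 255, "delta_rot": [0, 0, 0]},
  {"linear": [0, 0, -7.8], "grip": 255, "delta_rot": [0, 0, 0]},
  {"linear": [0, 0, -10.4], "grip": 255, "delta_rot": [0, 0, 0]},
  {"linear": [0, 0, -13.1], "grip": 255, "delta_rot": [0, 0, 0]},
  {"linear": [0, 0, -13.1], "grip": 255, "delta_rot": [0, 0, 0]},
  {"linear": [0, 0, -13.1], "grip": 255, "delta_rot": [0, 0, 0]},
])

```text
time: 3.05
ee_pos: [0.5179, -0.2357, 0.101]
tcp_rot: [-180.0, -0.0, 95.5]
wrist_force: [0.4, 0.4, 0.2]
opening: -0.0
grasp_force: 0.0
```

Run:
```python
from h import *
np.set_printoptions(precision=4,suppress=True)
o=bot.get_obs(); print(o["time"],o["ee_pos"],o["wrist_force"])
ims=[]
for n in("scene","wrist"):
    p=bot.camera(n); im=p["color"][...,::-1].copy()
    for d in bot.pinpoint(p,"lever_pad")[:1]: print(n,d["conf"],d["pixel"],at_z(p,d["pixel"],.12))
    for Q in((.5582,-.2332,.12),(.5737,-.1003,.136)):
        cv2.circle(im,tuple(int(round(k)) for k in proj(p,np.array(Q))),2,(0,0,255),-1)
    ims.append(cv2.resize(im[110:290,200:380],(540,540)) if n=="scene" else im)
cv2.imwrite("pics/s2.png",ims[0]); cv2.imwrite("pics/w2.png",ims[1])
```

```text
3.05 [ 0.5179 -0.2357  0.101 ] [0.3869 0.353  0.2114]
scene 0.83 [306.5, 180.8] [ 0.5568 -0.2279  0.12  ]
wrist 0.85 [339.3, 261.7] [ 0.5567 -0.2316  0.12  ]
```

View pics/s2.png

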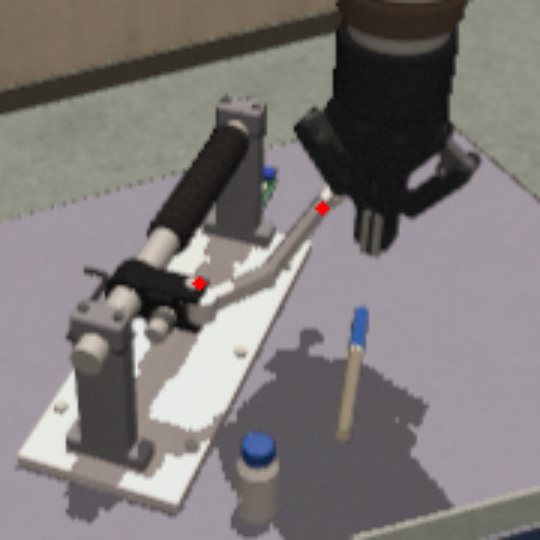

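View pics/w2.png

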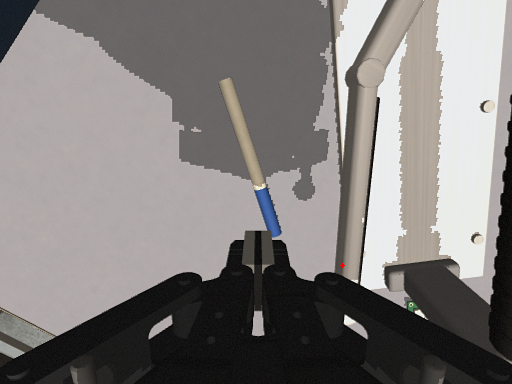

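The scene picture shows the shut fingers (tip at crop (370,250)) standing off the lever's outer side. The wings are well above the bar. In the wrist picture the pad estimate (342,265) lies on the outer edge of the blade, level with the fingers.

>>> play_rows([
  {"linear": [0.7, 0.07, 0], "grip": 255, "delta_rot": [0, 0, 0]},
  {"linear": [1.4, 0.14, 0], "grip": 255, "delta_rot": [0, 0, 0]},
  {"linear": [2.0, 0.2, 0], "grip": 255, "delta_rot": [0, 0, 0]},
  {"linear": [2.2, 0.22, 0], "grip": 255, "delta_rot": [0, 0, 0]},
  {"linear": [2.2, 0.22, 0], "grip": 255, "delta_rot": [0, 0, 0]},
  {"linear": [2.2, 0.22, 0], "grip": 255, "delta_rot": [0, 0, 0]},
])

```text
time: 3.85
ee_pos: [0.5404, -0.2329, 0.1001]
tcp_rot: [-180.0, -0.0, 95.6]
wrist_force: [-0.7, -0.3, -0.0]
opening: -0.0001
grasp_force: 0.0
```

>>> play_rows([
  {"linear": [0.2, 0.02, 0], "grip": 255, "delta_rot": [0, 0, 0]},
  {"linear": [0.4, 0.04, 0], "grip": 255, "delta_rot": [0, 0, 0]},
  {"linear": [0.4, 0.04, 0], "grip": 255, "delta_rot": [0, 0, 0]},
  {"linear": [0.4, 0.04, 0], "grip": 255, "delta_rot": [0, 0, 0]},
])

```text
time: 4.25
ee_pos: [0.5443, -0.2327, 0.1003]
tcp_rot: [-180.0, 0.0, 95.6]
wrist_force: [-2.1, -1.4, 0.7]
opening: 0.0001
grasp_force: 1.2
```

>>> play_rows([
  {"linear": [0.4, -0.08, 0], "grip": 255, "delta_rot": [0, 0, 0.03]},
  {"linear": [0.8, -0.15, 0], "grip": 255, "delta_rot": [0, 0, 0.06]},
  {"linear": [1.2, -0.21, 0], "grip": 255, "delta_rot": [0, 0, 0.09]},
  {"linear": [1.61, -0.26, 0], "grip": 255, "delta_rot": [0, 0, 0.12]},
  {"linear": [2.01, -0.29, 0], "grip": 255, "delta_rot": [0, 0, 0.15]},
  {"linear": [2.42, -0.31, 0], "grip": 255, "delta_rot": [0, 0, 0.18]},
  {"linear": [2.82, -0.32, 0], "grip": 255, "delta_rot": [0, 0, 0.21]},
  {"linear": [3.23, -0.32, 0], "grip": 255, "delta_rot": [0, 0, 0.24]},
  {"linear": [3.23, -0.32, 0], "grip": 255, "delta_rot": [0, 0, 0.24]},
  {"linear": [3.23, -0.32, 0], "grip": 255, "delta_rot": [0, 0, 0.24]},
])

```text
time: 5.25
ee_pos: [0.5767, -0.2354, 0.1002]
tcp_rot: [-180.0, -0.0, 109.5]
wrist_force: [-5.7, 0.9, 2.0]
opening: 0.0
grasp_force: 2.8
```

Run:
```python
from h import *
np.set_printoptions(precision=4,suppress=True)
o=bot.get_obs(); print(o["time"],o["ee_pos"],o["wrist_force"],o["q"])
im=[]
p=bot.camera("scene"); im.append(cv2.resize(p["color"][110:230,220:360,::-1],(560,480))); cv2.imwrite("pics/s3.png",im[0])
p=bot.camera("wrist"); save(p,"w3")
for d in bot.pinpoint(p,"lever_pad")[:1]: print(d["conf"],d["pixel"],at_z(p,d["pixel"],.12))
```

```text
5.25 [ 0.5767 -0.2354  0.1002] [-5.7343  0.9064  1.9592] [-22.2118  14.4212   6.3209  81.9533   0.0095  48.3346]
0.71 [285.9, 266.4] [ 0.5888 -0.2318  0.12  ]
```

View pics/w3.png

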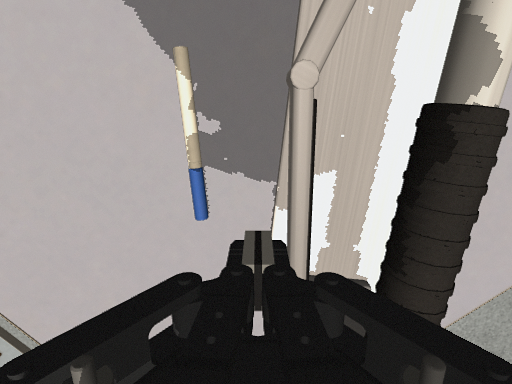

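The wrist picture shows the finger back flush against the blade at about (290,260). The grip, at (440,200), is well clear of the fingertips. Before going further I'll check how high the gripper wing is above the grip.

Run:
```python
from h import *
p=bot.camera("wrist")
for px in((330,285),(345,300),(380,310),(420,335),(460,355),(500,375),(185,285),(100,330),(440,290),(300,300)): print(px,at_depth(p,px).round(3))
```

```text
(330, 285) [ 0.596 -0.216  0.153]
(345, 300) [ 0.598 -0.215  0.162]
(380, 310) [ 0.607 -0.212  0.166]
(420, 335) [ 0.614 -0.21   0.176]
(460, 355) [ 0.62  -0.208  0.183]
(500, 375) [ 0.624 -0.205  0.19 ]
(185, 285) [ 0.548 -0.234  0.152]
(100, 330) [ 0.531 -0.24   0.174]
(440, 290) [ 0.649 -0.213  0.135]
(300, 300) [ 0.582 -0.216  0.169]
```

>>> play_rows([
  {"linear": [0.27, 0.01, 0], "grip": 255, "delta_rot": [0, 0, 0.02]},
  {"linear": [0.54, 0.02, 0], "grip": 255, "delta_rot": [0, 0, 0.04]},
  {"linear": [0.81, 0.04, 0], "grip": 255, "delta_rot": [0, 0, 0.06]},
  {"linear": [1.08, 0.07, 0], "grip": 255, "delta_rot": [0, 0, 0.08]},
  {"linear": [1.08, 0.07, 0], "grip": 255, "delta_rot": [0, 0, 0.08]},
  {"linear": [1.08, 0.07, 0], "grip": 255, "delta_rot": [0, 0, 0.08]},
])

```text
time: 6.05
ee_pos: [0.5872, -0.2347, 0.1001]
tcp_rot: [-179.9, -0.1, 114.0]
wrist_force: [-7.4, 0.8, 2.3]
opening: 0.0
grasp_force: 3.3
```

>>> play_rows([
  {"linear": [0.13, 0.01, 0], "grip": 255, "delta_rot": [0, 0, 0.01]},
  {"linear": [0.13, 0.01, 0], "grip": 255, "delta_rot": [0, 0, 0.01]},
  {"linear": [0.13, 0.01, 0], "grip": 255, "delta_rot": [0, 0, 0.01]},
])

```text
time: 6.35
ee_pos: [0.5884, -0.2346, 0.1002]
tcp_rot: [-179.9, -0.1, 114.6]
wrist_force: [-7.3, 0.6, 2.6]
opening: 0.0003
grasp_force: 3.3
```

>>> play_rows([
  {"linear": [0.1, 0.01, 0], "grip": 255, "delta_rot": [0, 0, 0.008]},
  {"linear": [0.1, 0.01, 0], "grip": 255, "delta_rot": [0, 0, 0.008]},
  {"linear": [0.1, 0.01, 0], "grip": 255, "delta_rot": [0, 0, 0.008]},
])

```text
time: 6.65
ee_pos: [0.5894, -0.2345, 0.1002]
tcp_rot: [-179.9, -0.1, 115.1]
wrist_force: [-8.4, 0.6, 2.7]
opening: -0.0
grasp_force: 3.4
```

>>> play_rows([
  {"linear": [0.1, 0.01, 0], "grip": 255, "delta_rot": [0, 0, 0.008]},
  {"linear": [0.1, 0.01, 0], "grip": 255, "delta_rot": [0, 0, 0.008]},
  {"linear": [0.1, 0.01, 0], "grip": 255, "delta_rot": [0, 0, 0.008]},
])

```text
time: 6.95
ee_pos: [0.5904, -0.2344, 0.1001]
tcp_rot: [-179.9, -0.1, 115.5]
wrist_force: [-6.8, 1.7, 2.7]
opening: -0.0001
grasp_force: 3.4
```

>>> play_rows([
  {"linear": [0.1, 0.01, 0], "grip": 255, "delta_rot": [0, 0, 0.008]},
  {"linear": [0.1, 0.01, 0], "grip": 255, "delta_rot": [0, 0, 0.008]},
  {"linear": [0.1, 0.01, 0], "grip": 255, "delta_rot": [0, 0, 0.008]},
])

```text
time: 7.25
ee_pos: [0.5913, -0.2342, 0.1001]
tcp_rot: [-179.9, -0.1, 116.0]
wrist_force: [-8.7, 0.8, 2.2]
opening: -0.0003
grasp_force: 3.4
```

>>> play_rows([
  {"linear": [0.05, 0.0, 0], "grip": 255, "delta_rot": [0, 0, 0.004]},
  {"linear": [0.05, 0.0, 0], "grip": 255, "delta_rot": [0, 0, 0.004]},
  {"linear": [0.05, 0.0, 0], "grip": 255, "delta_rot": [0, 0, 0.004]},
])

```text
time: 7.55
ee_pos: [0.5918, -0.2342, 0.1001]
tcp_rot: [-179.9, -0.1, 116.2]
wrist_force: [-8.2, 0.6, 3.7]
opening: 0.0004
grasp_force: 3.5
```

>>> play_rows([
  {"linear": [0.05, 0.0, 0], "grip": 255, "delta_rot": [0, 0, 0.004]},
  {"linear": [0.05, 0.0, 0], "grip": 255, "delta_rot": [0, 0, 0.004]},
  {"linear": [0.05, 0.0, 0], "grip": 255, "delta_rot": [0, 0, 0.004]},
])

```text
time: 7.85
ee_pos: [0.5923, -0.2343, 0.1001]
tcp_rot: [-179.9, -0.1, 116.4]
wrist_force: [-8.3, 1.3, 3.2]
opening: 0.0005
grasp_force: 3.5
```

>>> play_rows([
  {"linear": [0.05, 0.01, 0], "grip": 255, "delta_rot": [0, 0, 0.004]},
  {"linear": [0.05, 0.01, 0], "grip": 255, "delta_rot": [0, 0, 0.004]},
  {"linear": [0.05, 0.01, 0], "grip": 255, "delta_rot": [0, 0, 0.004]},
])

```text
time: 8.15
ee_pos: [0.5926, -0.2342, 0.1001]
tcp_rot: [-179.9, -0.1, 116.7]
wrist_force: [-8.4, 0.2, 3.1]
opening: 0.0
grasp_force: 3.9
```

>>> play_rows([
  {"linear": [0.05, 0.01, 0], "grip": 255, "delta_rot": [0, 0, 0.004]},
  {"linear": [0.05, 0.01, 0], "grip": 255, "delta_rot": [0, 0, 0.004]},
  {"linear": [0.05, 0.01, 0], "grip": 255, "delta_rot": [0, 0, 0.004]},
])

```text
time: 8.45
ee_pos: [0.5928, -0.2342, 0.1001]
tcp_rot: [-179.9, -0.1, 116.9]
wrist_force: [-9.8, 0.7, 3.2]
opening: 0.0004
grasp_force: 4.8
```

>>> play_rows([
  {"linear": [0.05, 0.01, 0], "grip": 255, "delta_rot": [0, 0, 0]},
  {"linear": [0.05, 0.01, 0], "grip": 255, "delta_rot": [0, 0, 0]},
  {"linear": [0.05, 0.01, 0], "grip": 255, "delta_rot": [0, 0, 0]},
  {"linear": [0.05, 0.01, 0], "grip": 255, "delta_rot": [0, 0, 0]},
  {"linear": [0.05, 0.01, 0], "grip": 255, "delta_rot": [0, 0, 0]},
])

```text
time: 8.95
ee_pos: [0.593, -0.2342, 0.1001]
tcp_rot: [-179.8, -0.1, 116.9]
wrist_force: [-12.8, -0.9, 4.6]
opening: 0.0004
grasp_force: 5.7
```

Run:
```python
from h import *
np.set_printoptions(precision=4,suppress=True)
F=[]
a=bot.camera("scene"); F.append(bot.get_obs()["wrist_force"])
p=bot.camera("wrist"); o=bot.get_obs(); F.append(o["wrist_force"]); print(o["time"],o["ee_pos"],F,o["grasp_force"])
for d in bot.pinpoint(p,"lever_pad")[:1]: print(d["conf"],d["pixel"],at_z(p,d["pixel"],.12))
cv2.imwrite("pics/f4.png",np.hstack([cv2.resize(a["color"][110:230,220:340,::-1],(384,384)),cv2.resize(p["color"][...,::-1],(416,384))]))
```

```text
9.05 [ 0.5929 -0.2342  0.1001] [array([-12.9152,  -0.0992,   4.5246]), array([-12.5352,   0.0839,   4.9266])] 5.6939104199409485
0.89 [289.9, 266.0] [ 0.6059 -0.2278  0.12  ]
```

View pics/f4.png

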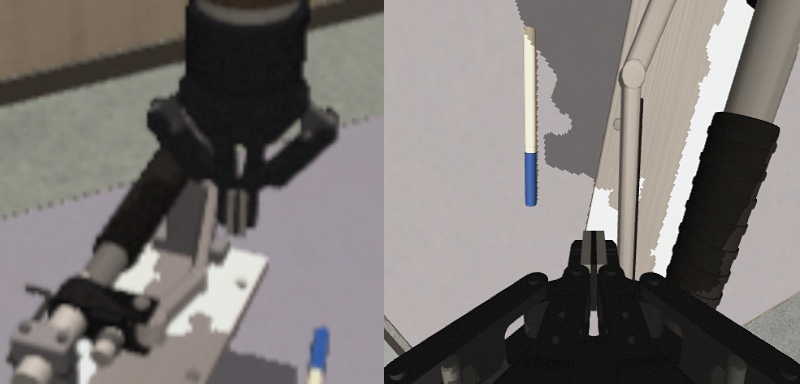

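The combined view shows the finger back against the lever's outer face at (625,260), with a clear gap to the grip at (700,200). The pad has moved about 49 mm, against 48 mm expected. It has stalled there while the push rose from 8 to 13 N, so the lever is on its stop.

```bash
python3 -c "
from workcell import bot
print(bot.job_done())"
```

```text
the job is handed in; nothing more can be done
None
```

I pushed the lever in from its outer side with the back of the shut fingers until it met its stop, and the arm is holding it there at about 13 N with a visible gap to the grip for your gauge; I saw no contact with the bar, its grip or the loose items.

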